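# Recharge the lathe's overload clutch with balls and lock it

### The job

Put the two steel balls from the rack into the two empty pockets of the lathe's overload clutch, one in each, pressing each one down past its spring jaws until it is fully home on its seat, gently enough that it never bears on the seat with more than 32 N. Then turn the red locking bar clockwise until it clicks past its detent, and let go. Leave the wooden beads, the ball that is already in, the stepped wooden disc, the cork block and the oil bottle where they are.

Things in the scene. Friction and masses are not known exactly. Their poses are not given: they have to be found in the camera images.
- pocketA: empty ball pocket on the clutch. Origin: on the clutch's face, 30 mm above the bench; z up. Its sprung cup, 38 mm across, is set h = 0 to 15 mm up, unknown: find it by touch. Above the origin: seat (cup floor cupA_c0, 4 mm thick) h + 4 mm; ball fully home: centre h + 16.5, top h + 29; brass jaw tops h + 22.5 at local +y, -y, 20.4 mm apart; steel walls h + 21.5 at x = +-13.5
- pocketB: second empty pocket, like pocketA and parallel to it, with its own unknown cup height (floor cupB_c0). A ball let go over a cup hangs on the jaws, centre about h + 27.5 mm above the origin (11 mm above home), and needs about 8 to 18 N straight down on its top (slowly, 10 to 15 mm/s) all the way to the seat; the jaws do not pull it in
- pocketC: third pocket, like pocketA with its cup fully down (h = 0), holding a steel ball already home. The three are parallel and stand 55 mm from the clutch's axis, 120 degrees apart; which is where varies. The clutch is a dark steel disc fixed to the bench, 176 mm across, 30 mm high with a green face
- lock_grip (a point): middle of the red locking bar, on the clutch's axis 91 mm above the bench. The bar is 52 mm long along this frame's x, 14 mm thick along y, 34 mm high (74 to 108 mm above the bench); the frame turns with the bar. A white dot marks the +x end
- lock (a joint): turn of the red locking bar in rad, growing clockwise seen from above; 0 when the bar lies along the pockets' x, stop at 1.0. As found it is somewhere in 0 to 0.2. A spring detent resists from 0.26 with about 0.15 N m, is passed at 0.6, and then pushes the bar on to about 0.94; let go before 0.6 the bar springs back
- rack: low wooden ball rack fixed to the bench, 62 mm (x) by 235 mm (y) by 20 mm high; origin at the centre of its underside. Four round nests in a row along its y, 55 mm apart; a ball in a nest has its centre 29 mm above the bench
- ball1: steel ball of 25 mm diameter, 50 to 80 g, starting in one of the rack's four nests (which one varies); origin at its centre (its axes mean nothing)
- ball2: steel ball of 25 mm diameter, 50 to 80 g, starting in one of the rack's four nests (which one varies); origin at its centre (its axes mean nothing)
- ball3: third steel ball of 25 mm, home in pocketC from the start; it stays there; origin at its centre
- bead1: dark wooden bead of the same 25 mm diameter in another nest of the rack; must stay there; origin at its centre
- bead2: dark wooden bead of the same 25 mm diameter in another nest of the rack; must stay there; origin at its centre
- jam_chuck: stepped wooden disc, 90 mm wide, 30 mm high, bystander; origin at the centre of its underside
- sanding_pads: cork sanding block 70 x 90 x 30 mm, bystander; origin at the centre of its underside
- oil: white oil bottle 44 mm wide, 90 mm high, red cap, bystander; origin at the centre of its underside

How it is judged (in metres and radians):
On the way, in this order (a step that is already met when the one before it is completed fails the run):
1. the first steel ball is fully home in an empty pocket (within 1.5 mm of its seat) (((distance between ball1 and cupA_c0 below 0.016 m and horizontal distance between ball1 and pocketA below 0.004 m) or (distance between ball1 and cupB_c0 below 0.016 m and horizontal distance between ball1 and pocketB below 0.004 m) or (distance between ball2 and cupA_c0 below 0.016 m and horizontal distance between ball2 and pocketA below 0.004 m) or (distance between ball2 and cupB_c0 below 0.016 m and horizontal distance between ball2 and pocketB below 0.004 m))), for 0.2 s.
2. both empty pockets hold a steel ball fully home (within 1.5 mm of the seat) ((((distance between ball1 and cupA_c0 below 0.016 m and horizontal distance between ball1 and pocketA below 0.004 m) and (distance between ball2 and cupB_c0 below 0.016 m and horizontal distance between ball2 and pocketB below 0.004 m)) or ((distance between ball1 and cupB_c0 below 0.016 m and horizontal distance between ball1 and pocketB below 0.004 m) and (distance between ball2 and cupA_c0 below 0.016 m and horizontal distance between ball2 and pocketA below 0.004 m)))), for 0.2 s.
3. then the locking bar is turned clockwise past its detent (over 0.85 rad) (value of joint lock above 0.85 rad), for 0.2 s.
At the end, for the whole second after the job is handed in: Both steel balls rest fully home in the two formerly empty pockets, one in each, within 1.5 mm of touching the cup's floor and within 4 mm of the pocket's axis, the locking bar stays beyond 0.85 rad (its stop is at 1.0), and nothing is touched by the robot ((((distance between ball1 and cupA_c0 below 0.016 m and horizontal distance between ball1 and pocketA below 0.004 m) and (distance between ball2 and cupB_c0 below 0.016 m and horizontal distance between ball2 and pocketB below 0.004 m)) or ((distance between ball1 and cupB_c0 below 0.016 m and horizontal distance between ball1 and pocketB below 0.004 m) and (distance between ball2 and cupA_c0 below 0.016 m and horizontal distance between ball2 and pocketA below 0.004 m))) and value of joint lock above 0.85 rad and linear speed of each of ball1, ball2 below 0.02 m/s).
It fails at once if a steel ball pressed on the floor of its pocket with more than 32 N (jolts included), which would dent the seat (contact force between any of ball1, ball2 and cupA_c0 above 32 N or contact force between any of ball1, ball2 and cupB_c0 above 32 N).
It fails at once if a wooden bead taken or knocked out of its nest (moved over 15 mm), or the third steel ball moved over 5 mm (distance of any of bead1, bead2 from where it was at the start of the episode above 0.015 m or distance of ball3 from where it was at the start of the episode above 0.005 m).
It fails at once if a bystander (the stepped wooden disc, the cork block or the oil bottle) moved over 30 mm (distance of any of jam_chuck, sanding_pads, oil from where it was at the start of the episode above 0.03 m).
It also fails if it takes over 72 s, if anything falls off the work surface, if the arm or the gripper's body presses on something with over 40 N, if the wrist force passes 120 N, or if a joint passes its speed limit or range.

### The arm

A 7-joint arm with a two-finger parallel gripper is mounted at the origin on the work surface. World frame = base frame: x ahead of the robot, y to its left, z up, the work surface at z = 0. Lengths are in m, angles in degrees, forces in N, time in s.
With the tool pointing down it reaches from about 0.425 to 0.875 m from the base axis. Payload 4.7 kg.
Tool frame: the origin (TCP) lies at the centre of the arm's flange, where the gripper is bolted on; the fingertips stand 182 mm ahead of it and the grasp point (between the pads) lies 164 mm ahead of it (env.grip_depth is the distance from the TCP to the grasp point, in m); z points along the fingers, y is the line along which they close (so a half turn about z gives the same grasp; the last joint's range is limited). The gripper opens to 87 mm and grips with 3 to 60 N. Pads are 19 mm wide; open, the fingers measure 117 mm over their backs; the gripper's body (75 mm by 190 mm) begins 51 mm behind the grasp point.
Start: joints at [-63.306, 18.392, -4.016, 83.108, 1.295, 78.541, -3.26], TCP at [0.284, 0.585, 0.405] pointing down, gripper open.
Joint ranges: [-163.93, 163.93], [-17.29, 119.83], [-79.2, 71.16], [3.27, 140.29], [-89.18, 269.18], [5.43, 117.66], [-154.24, 154.24]. Speed limits (degrees/s): [147.25, 147.25, 180, 180, 180, 180, 180].

### API

Orientations are given as [roll, pitch, yaw] about the fixed x, y, z axes, in that order (R = Rz(yaw) Ry(pitch) Rx(roll)).
In Python, from cell import env gives the robot as it stands. The module is installed in compiled form; this text tells all that it offers.
- The arm moves only by the tool send_rows, never from a script. Its arguments are lists of equal length, an entry for each row: "xyz": the shift along the tool's x, y, z in m, a list of three; "rotation": the turn, a rotation vector about the tool's x, y, z in rad, a list of three; "jaw": the opening, from 0 (shut) to 1 (fully open). A call has 1 to 20 rows; each row shifts and turns the commanded pose from where the row before left it, along the tool's axes as they then stand; what a row does not reach is not made up. A row lasts 1/10 s, in which the tool goes at most 50 mm and 8.59 degrees, less where a joint would pass 70% of its speed; a pose out of reach is approached as far as the arm can. A call is refused whole if a number of a shift passes 0.05 or a number of a turn 0.15, either way. A call with a gripper value outside its range is refused whole. The fingers move at their own pace and stop on an object; "newtons" is the grip in N (left out, the last holds). Time passes only in rows, so rows that do not move let the fingers close. It gives the time, the measured TCP pose, the force, the opening and the grip force at its end, in the units of the state.
- env.get_obs(): the state, without advancing time (a new reading comes with each control period).
- env.read_camera(name): name is "side" or "top" or "wrist"; returns a dict with "image" (420x560x3 uint8, blue, green, red), "fx", "fy", "cx", "cy" (pixels), "R" (3x3) and "t" (3): a world point X has camera coordinates R X + t. Camera axes: x right, y down, z forward; pixel columns grow to the right and rows downward; lengths in m; the calibration is good to about 2 mm. A picture is of the moment at which its call begins. There is no depth.
- env.sign_off(): hands the job in; it is judged then, once.
The state is a dict: "time_s": time; "qpos": joint angles; "joint_velocities": joint speeds; "effort": joint torques, N m; "tool_pos": TCP position; "tool_rot": TCP orientation; "force": force on the tool from outside, world axes, zero at the start; "wrist_torque": the same for the moment, N m; "grip_width": finger opening in m; "grasp_force": force on a finger pad.
Only numpy, scipy, OpenCV 4.12 (cv2) and the standard library are available. Lean on these libraries where they do the work, as an engineer would, in place of code of your own. Each camera call takes 0.05 s, during which the arm holds its last target. There are 200 camera calls.

## Working session

There is one attempt and no reset: what is moved stays moved. The work goes in short steps, Python scripts to look and compute and a tool call to move; the robot and the scene stay as the last step left them, time stands still between calls to the robot, and variables do not carry over. Pictures are saved under pics/ and viewed, at most 10 in all, crops included, and the job is handed in when it is done.

Besides the shell and the picture viewer there is one more tool, called after "Call:" as name(argument=value, ...) on one line, values as JSON. send_rows: Moves the arm, as the interface text tells. Its arguments: {"type":"object","properties":{"xyz":{"type":"array"},"rotation":{"type":"array"},"jaw":{"type":"array"},"newtons":{"type":"number"}},"required":["xyz","rotation","jaw"]}

```bash
mkdir -p pics; python3 - <<'E'
from cell import env
import cv2, numpy as np
o=env.get_obs(); print(o)
for n in("top","side"):
    c=env.read_camera(n); cv2.imwrite(f"pics/{n}0.png",c["image"])
    print(n,c["fx"],c["fy"],c["cx"],c["cy"],np.round(c["R"],4).tolist(),np.round(c["t"],4).tolist())
E
```

```text
{'time_s': 0.0, 'qpos': array([-63.30404195,  18.43898909,  -4.01616897,  83.17573378,
         1.29528363,  78.539822  ,  -3.26224074]), 'joint_velocities': array([ 0.00578808,  0.0148312 , -0.1073453 ,  0.06723204,  0.11039587,
        0.01715964,  0.00217431]), 'effort': array([-9.25181621e-05, -4.91290355e+01, -4.03938163e-01, -3.12535357e+01,
       -6.38991455e-02,  4.35043126e-02,  1.61485837e-04]), 'tool_pos': array([0.28373342, 0.58457276, 0.40365477]), 'tool_rot': array([-1.79890717e+02,  5.83301082e-03,  1.54112236e+02]), 'force': array([ 0.10146529,  0.11460876, -0.93532408]), 'wrist_torque': array([ 0.00666258,  0.05240903, -0.05301521]), 'grasp_force': 0.0, 'grip_width': 0.08692444536418874}
top 429.82608103359667 429.82608103359667 278.59937226703835 211.92331218107208 [[0.0158, -0.9999, 0.0012], [-0.9984, -0.0159, -0.0549], [0.0549, -0.0004, -0.9985]] [-0.0025, 0.5619, 1.1813]
side 483.3950637285336 483.3950637285336 278.185848412376 198.00061367196162 [[0.8472, -0.5312, 0.0095], [-0.3552, -0.5795, -0.7335], [0.3952, 0.6181, -0.6796]] [-0.4872, 0.2535, 1.2512]
```

View pics/top0.png

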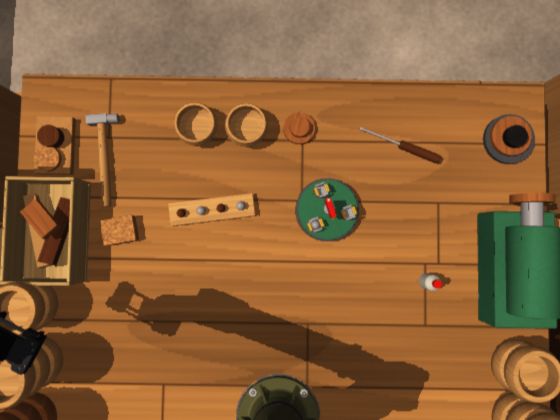

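The top view shows the rack (169–257, 195–225) with nests at about (182,212), (202,210), (221,208) and (240,206). The clutch is centred near (328,209), with pockets at (322,189), (349,212) and (317,225).

```bash
python3 - <<'E'
import cv2, numpy as np
t=cv2.imread("pics/top0.png")
a=cv2.resize(t[190:230,165:260],None,fx=6,fy=6,interpolation=cv2.INTER_CUBIC)
b=cv2.resize(t[175:245,292:367],None,fx=8,fy=8,interpolation=cv2.INTER_CUBIC)[:340*2]
b=cv2.resize(t[177:243,294:366],None,fx=5,fy=5,interpolation=cv2.INTER_CUBIC)
W=np.zeros((240+330,800,3),np.uint8); W[:240,:570]=a; W[240:570,:360]=b
cv2.imwrite("pics/c1.png",W)
E
```

```text
(no output)
```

View pics/c1.png

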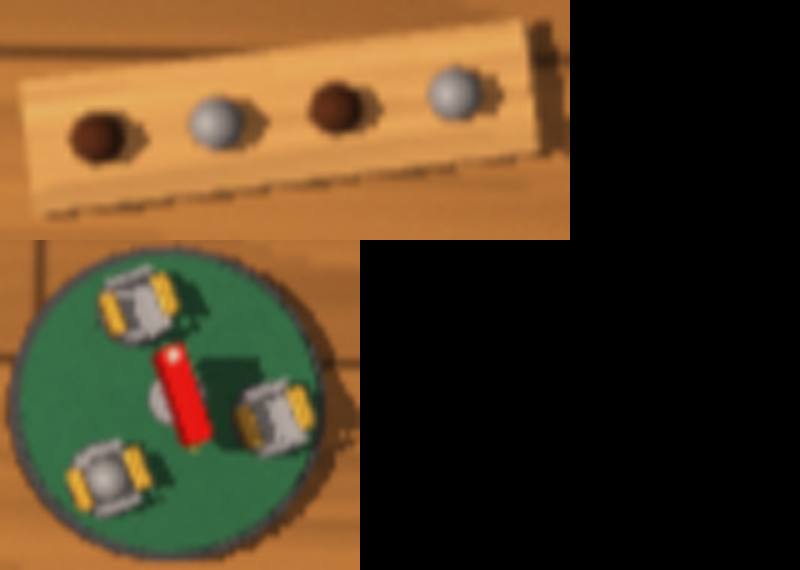

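View pics/side0.png

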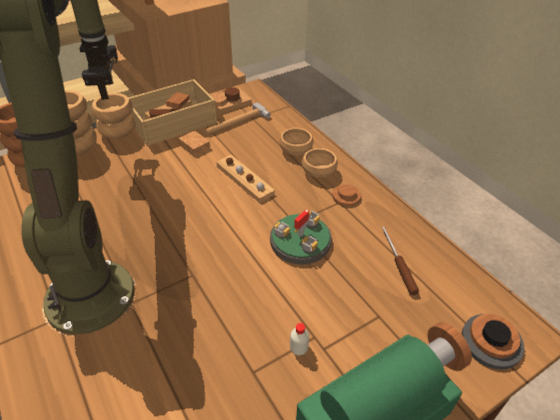

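Left to right, the rack holds bead, steel (≈200.8,210.5), bead, steel (≈240.8,205.5). The home ball is in the lower-left pocket (317,225), so the top and right pockets are empty. The white dot is at the bar's upper end.

```bash
cat > h.py <<'E'
import cv2, numpy as np
from cell import env
def bp(c,u,v,z):
    d=c["R"].T@np.array([(u-c["cx"])/c["fx"],(v-c["cy"])/c["fy"],1]); o=-c["R"].T@c["t"]
    return o+d*(z-o[2])/d[2]
def proj(c,X):
    p=c["R"]@np.asarray(X,float)+c["t"]; return np.array([c["fx"]*p[0]/p[2]+c["cx"],c["fy"]*p[1]/p[2]+c["cy"]])
def blobs(m,amin):
    n,l,s,ce=cv2.connectedComponentsWithStats(m.astype(np.uint8)); return [(s[i,4],ce[i]) for i in range(1,n) if s[i,4]>=amin]
E
python3 - <<'E'
from h import *
c=env.read_camera("top"); im=c["image"]; hsv=cv2.cvtColor(im,cv2.COLOR_BGR2HSV); H,S,V=cv2.split(hsv)
roi=np.zeros(H.shape,bool); roi[175:245,290:370]=1
g=roi&(H>50)&(H<90)&(S>80)
p=np.argwhere(g)[:,::-1].astype(np.float32); hull=cv2.convexHull(p); e=cv2.fitEllipse(hull); print("green",e, bp(c,*e[0],.03))
y=roi&(H>18)&(H<32)&(S>120)&(V>120)
for z in blobs(y,4): print("brass",z[0],z[1],bp(c,*z[1],.055))
r=roi&((H<6)|(H>174))&(S>180)&(V>120)
for z in blobs(r,10): print("red",z[0],z[1],bp(c,*z[1],.105))
rk=np.zeros(H.shape,bool); rk[195:222,170:256]=1
for z in blobs(rk&(S<70)&(V>70),8): print("steel",z[0],z[1],bp(c,*z[1],.029))
for z in blobs(rk&(V<95)&(S>=70),8): print("dark",z[0],z[1],bp(c,*z[1],.029))
for (u,v) in [(118,230),(300,127),(432,283)]: print(bp(c,u,v,.03))
E
```

```text
green ((327.3192443847656, 209.27664184570312), (58.90091323852539, 59.2020263671875), 126.69276428222656) [ 0.57044383 -0.12757054  0.03      ]
brass 30 [326.6 187.1] [ 0.62884837 -0.12220693  0.055     ]
brass 20 [316.   191.15] [ 0.61740734 -0.09369715  0.055     ]
brass 28 [353.85714286 210.10714286] [ 0.56776373 -0.19622319  0.055     ]
brass 30 [321.         222.26666667] [ 0.53360623 -0.10806848  0.055     ]
brass 26 [309.11538462 226.46153846] [ 0.52182507 -0.07624743  0.055     ]
red 112 [330.3125     208.23214286] [ 0.56853841 -0.12672267  0.105     ]
steel 47 [240.42553191 205.17021277] [0.57803619 0.11180223 0.029     ]
steel 46 [200.63043478 210.10869565] [0.56267072 0.22104026 0.029     ]
dark 17 [254.58823529 198.88235294] [0.59603112 0.07312252 0.029     ]
dark 42 [221.85714286 207.78571429] [0.57000526 0.16277317 0.029     ]
dark 46 [182.02173913 212.52173913] [0.55520768 0.27205742 0.029     ]
[0.50437772 0.44600885 0.03      ]
[ 0.7984472  -0.04940313  0.03      ]
[ 0.37358509 -0.41494712  0.03      ]
```

```bash
cat >> h.py <<'E'
from scipy.spatial.transform import Rotation as Ro
def pose():
    o=env.get_obs(); return o, np.array(o["tool_pos"]), Ro.from_euler("xyz",o["tool_rot"],degrees=True)
def go(x,y,z,yaw):
    "total shift in tool axes now, yaw turn about tool z, shift after the turn"
    o,p,R=pose(); d=np.array([x,y,z])-p; T=Ro.from_euler("xyz",[180,0,yaw],degrees=True)
    print("t",round(o["time_s"],2),"p",np.round(p,4),"rpy",np.round(o["tool_rot"],2),"F",np.round(o["force"],1))
    print("now-axes",np.round(R.inv().apply(d),4),"rotvec",np.round((R.inv()*T).as_rotvec(),4),"after-turn axes",np.round(T.inv().apply(d),4))
E
python3 - <<'E'
from h import *
c=env.read_camera("wrist"); o,p,R=pose()
print(c["fx"],c["cx"],c["cy"]); cc=-c["R"].T@c["t"]
print("cam in tool",R.inv().apply(cc-p)); print(np.round(R.inv().as_matrix()@c["R"].T,3))
go(.5704,-.1276,.42,200.4)
E
```

```text
358.851918814804 281.6866822532898 205.89005286436975
cam in tool [ 0.06895736 -0.00062401  0.01914658]
[[-0.    -0.967 -0.255]
 [ 1.    -0.    -0.001]
 [ 0.001 -0.255  0.967]]
t 0.2 p [0.2837 0.5847 0.4041] rpy [-179.93    0.    154.12] F [-0.4 -0.1  0.5]
now-axes [-0.5688 -0.5157 -0.0153] rotvec [-1.100e-03 -4.000e-04 -8.078e-01] after-turn axes [-0.0204 -0.7675 -0.0159]
```

Call:
send_rows(xyz=[[0, 0, 0], [0, 0, 0], [0, 0, 0], [0, 0, 0], [0, 0, 0], [0, 0, 0], [-0.011, -0.0447, 0.005], [-0.011, -0.0447, 0.005], [-0.011, -0.0447, 0.005], [-0.011, -0.0447, 0.005], [-0.011, -0.0447, 0.005], [-0.011, -0.0447, 0.005], [-0.011, -0.0447, 0.005], [-0.011, -0.0447, 0.005], [-0.011, -0.0447, 0.005], [-0.011, -0.0447, 0.005], [-0.011, -0.0447, 0.005], [0, 0, 0], [0, 0, 0]], rotation=[[0, 0, -0.1346], [0, 0, -0.1346], [0, 0, -0.1346], [0, 0, -0.1346], [0, 0, -0.1346], [0, 0, -0.1346], [0, 0, 0], [0, 0, 0], [0, 0, 0], [0, 0, 0], [0, 0, 0], [0, 0, 0], [0, 0, 0], [0, 0, 0], [0, 0, 0], [0, 0, 0], [0, 0, 0], [0, 0, 0], [0, 0, 0]], jaw=[0.41, 0.41, 0.41, 0.41, 0.41, 0.41, 0.41, 0.41, 0.41, 0.41, 0.41, 0.41, 0.41, 0.41, 0.41, 0.41, 0.41, 0.41, 0.41], newtons=15)

```text
time_s: 2.1
tool_pos: [0.5689, 0.1646, 0.3493]
tool_rot: [180.0, -0.1, -159.8]
force: [-0.4, 1.8, 0.3]
grip_width: 0.0355
grasp_force: 0.0
```

```bash
python3 - <<'E'
from h import *
c=env.read_camera("wrist"); cv2.imwrite("pics/w1.png",c["image"]); np.savez("w1.npz",**c); print(env.get_obs()["grip_width"])
go(.54,-.11,.35,200.4)
for n,X in dict(s1=(.578,.1118,.029),s2=(.5627,.2210,.029)).items(): print(n,proj(c,X))
E
```

```text
0.03571799442706443
t 2.15 p [0.5683 0.1665 0.3495] rpy [ 1.7994e+02 -3.0000e-02 -1.5962e+02] F [-0.2  0.1  0.5]
now-axes [ 0.1228 -0.2493 -0.0007] rotvec [ 0.001  -0.0005 -0.0004] after-turn axes [ 0.1229 -0.2493 -0.0005]
s1 [220.91816548 184.17922489]
s2 [345.78456316 210.50704145]
```

View pics/w1.png

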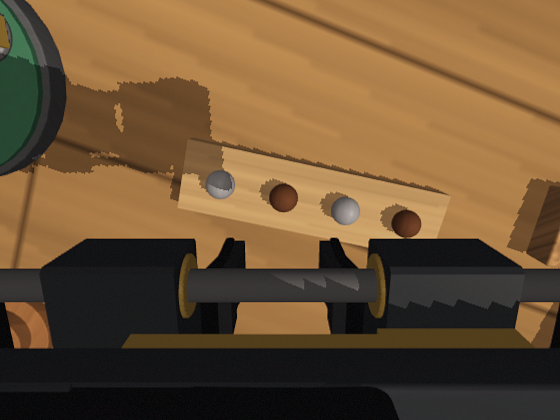

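The wrist view shows the steel balls at (220,184) and (345,211), within 1 px of where the top camera predicted them. Next, the clutch.

Call:
send_rows(xyz=[[0.0168, -0.046, 0.003], [0.0168, -0.046, 0.003], [0.0168, -0.046, 0.003], [0.0168, -0.046, 0.003], [0.0168, -0.046, 0.003], [0.0168, -0.046, 0.003], [0, 0, 0], [0, 0, 0], [0, 0, 0]], rotation=[[0, 0, 0], [0, 0, 0], [0, 0, 0], [0, 0, 0], [0, 0, 0], [0, 0, 0], [0, 0, 0], [0, 0, 0], [0, 0, 0]], jaw=[0.41, 0.41, 0.41, 0.41, 0.41, 0.41, 0.41, 0.41, 0.41])

```text
time_s: 3.05
tool_pos: [0.5706, -0.1249, 0.3318]
tool_rot: [179.9, 0.0, -159.4]
force: [0.4, 0.0, 0.6]
grip_width: 0.0356
grasp_force: 0.0
```

```bash
python3 - <<'E'
from h import *
c=env.read_camera("wrist"); cv2.imwrite("pics/w2.png",c["image"]); np.savez("w2.npz",**c)
P=lambda X:np.round(proj(c,X),1)
print(P((.5704,-.1276,.03)),P((.6219,-.1084,.0525)),P((.5612,-.1818,.0525)))
im=cv2.resize(c["image"][20:290,100:460],None,fx=2.2,fy=2.2,interpolation=cv2.INTER_CUBIC); cv2.imwrite("pics/w2c.png",im)
w=dict(np.load("w1.npz")); im=w["image"]; hsv=cv2.cvtColor(im,cv2.COLOR_BGR2HSV)
r=np.zeros(im.shape[:2],bool); r[165:230,200:365]=1
for z in blobs(r&(hsv[...,1]<60)&(hsv[...,2]>60),60): print(z,bp(w,*z[1],.029))
go(.5700,-.1276,.33,200.4)
E
```

```text
[279.1 198.4] [278.9 272.9] [213.8 168.8]
(np.int32(645), array([219.89922481, 184.24496124])) [0.57835522 0.11099986 0.029     ]
(np.int32(616), array([345.23863636, 210.50974026])) [0.5628664  0.22055474 0.029     ]
t 3.1 p [ 0.5707 -0.1248  0.3318] rpy [ 1.7993e+02  4.0000e-02 -1.5935e+02] F [ 0.6 -1.3 -0.4]
now-axes [ 0.0016 -0.0024  0.0018] rotvec [0.0012 0.0007 0.0043] after-turn axes [ 0.0016 -0.0024  0.0018]
```

View pics/w2c.png

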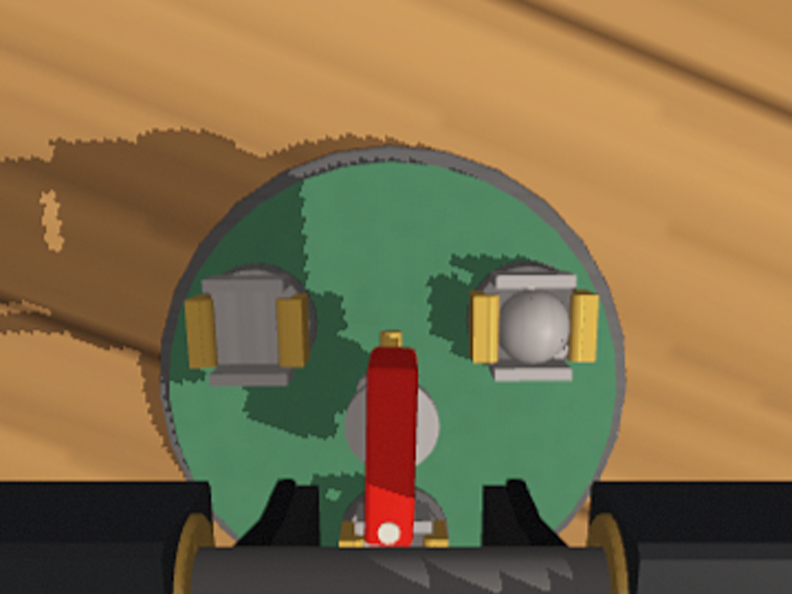

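The clutch view shows the tool aligned with the pockets to about 1°. P2's jaws are centred near crop (247,331), pocket C's near (535,327), and the bar's white-dot end points toward P1.

```bash
python3 - <<'E'
from h import *
c=dict(np.load("w2.npz")); q=lambda x,y:((x+.5)/2.2-.5+100,(y+.5)/2.2-.5+20)
C=bp(c,*q(535,327),.0525); print("C",C, "ball",bp(c,*q(533,327),.0465))
for h in(0,.007,.015): print("P2",h,bp(c,*q(247,331),.0525+h))
im=c["image"]; hsv=cv2.cvtColor(im,cv2.COLOR_BGR2HSV); H,S,V=cv2.split(hsv)
g=(H>50)&(H<95)&(S>80); g[235:]=0
pts=np.argwhere(g)[:,::-1].astype(np.float32); hull=cv2.convexHull(pts)[:,0]
hull=hull[hull[:,1]<230]
W=np.array([bp(c,u,v,.03)[:2] for u,v in hull])
A=np.c_[2*W,np.ones(len(W))]; s=np.linalg.lstsq(A,(W**2).sum(1),rcond=None)[0]; print("disc",s[:2],np.sqrt(s[2]+s[:2]@s[:2]))
ce=s[:2]; print("C polar",np.linalg.norm(C[:2]-ce),np.degrees(np.arctan2(*(C[:2]-ce)[::-1])))
# bar top: red mask
m=((H<6)|(H>174))&(S>150)&(V>70); m[235+15:]=0
n,l,st,_=cv2.connectedComponentsWithStats(m.astype(np.uint8)); i=1+np.argmax(st[1:,4]); 
rw=[(np.where(l[r]==i)[0].mean(),r) for r in range(st[i,1]+8,st[i,1]+st[i,3]-6)]
print(st[i],rw[0],rw[-1],bp(c,*rw[0],.108),bp(c,*rw[-1],.108))
# yellow
for z in blobs((H>18)&(H<32)&(S>120)&(V>90)&(np.arange(420)[:,None]<240)&(np.arange(420)[:,None]>130)&(np.arange(560)[None]>180)&(np.arange(560)[None]<380),60): print(z)
go(.5782,.1114,.2475,200.4)
E
```

```text
C [ 0.52774662 -0.09369754  0.0525    ] ball [ 0.52849151 -0.09303896  0.0465    ]
P2 0 [ 0.5626363  -0.18273072  0.0525    ]
P2 0.007 [ 0.56110751 -0.18184584  0.0595    ]
P2 0.015 [ 0.55936033 -0.18083455  0.0675    ]
disc [ 0.57132485 -0.12827613] 0.08185968215400655
C polar 0.055630398598576034 141.5685934925318
[ 266  178   24   72 1595] (np.float64(278.0), 186) (np.float64(276.5), 243) [ 0.5458522  -0.13695529  0.108     ] [ 0.57919477 -0.12549199  0.108     ]
(np.int32(369), array([320.30081301, 168.47154472]))
(np.int32(363), array([364.90358127, 168.12396694]))
(np.int32(404), array([190.81930693, 170.46534653]))
(np.int32(370), array([232.04324324, 170.4       ]))
(np.int32(61), array([277.54098361, 173.6557377 ]))
t 3.1 p [ 0.5707 -0.1248  0.3318] rpy [ 1.7993e+02  4.0000e-02 -1.5935e+02] F [ 0.6 -1.3 -0.4]
now-axes [-0.0903  0.2182  0.0846] rotvec [0.0012 0.0007 0.0043] after-turn axes [-0.0894  0.2187  0.0843]
```

Call:
send_rows(xyz=[[-0.018, 0.0436, 0.008], [-0.018, 0.0436, 0.008], [-0.018, 0.0436, 0.008], [-0.018, 0.0436, 0.008], [-0.018, 0.0436, 0.008], [0, 0, 0.01], [0, 0, 0], [0, 0, 0]], rotation=[[0, 0, 0], [0, 0, 0], [0, 0, 0], [0, 0, 0], [0, 0, 0], [0, 0, 0], [0, 0, 0], [0, 0, 0]], jaw=[0.41, 0.41, 0.41, 0.41, 0.41, 0.41, 0.41, 0.41])

```text
time_s: 3.9
tool_pos: [0.5784, 0.108, 0.2818]
tool_rot: [-180.0, -0.0, -159.6]
force: [0.8, -0.3, 0.4]
grip_width: 0.0359
grasp_force: 0.0
```

```bash
python3 - <<'E'
from h import *
go(.5782,.1112,.2075,200.6)
c=env.read_camera("wrist"); cv2.imwrite("pics/w3.png",c["image"])
hsv=cv2.cvtColor(c["image"],cv2.COLOR_BGR2HSV); u,v=proj(c,(.5782,.1112,.029)).astype(int); print(u,v)
r=np.zeros(hsv.shape[:2],bool); r[v-35:v+35,u-35:u+35]=1
for z in blobs(r&(hsv[...,1]<60)&(hsv[...,2]>60),60): print(z,bp(c,*z[1],.029))
E
```

```text
t 3.9 p [0.5784 0.108  0.2818] rpy [-1.7997e+02 -3.0000e-02 -1.5956e+02] F [ 0.8 -0.3  0.4]
now-axes [-0.001   0.0031  0.0743] rotvec [-0.0005 -0.0005 -0.0028] after-turn axes [-0.001   0.003   0.0743]
287 218
(np.int32(1012), array([287.6798419, 219.       ])) [0.57829141 0.11137294 0.029     ]
```

Call:
send_rows(xyz=[[-0.001, 0.003, 0.01], [0, 0, 0.02], [0, 0, 0.02], [0, 0, 0.01], [0, 0, 0.008], [0, 0, 0.004], [0, 0, 0], [0, 0, 0], [0, 0, 0]], rotation=[[0, 0, -0.003], [0, 0, 0], [0, 0, 0], [0, 0, 0], [0, 0, 0], [0, 0, 0], [0, 0, 0], [0, 0, 0], [0, 0, 0]], jaw=[0.41, 0.41, 0.41, 0.41, 0.41, 0.41, 0.41, 0.41, 0.41])

```text
time_s: 4.85
tool_pos: [0.5789, 0.1112, 0.2106]
tool_rot: [-180.0, 0.1, -159.4]
force: [0.2, -0.5, 0.8]
grip_width: 0.0356
grasp_force: 0.0
```

```bash
python3 - <<'E'
from h import *
go(.5782,.1113,.2075,200.6)
E
```

```text
t 4.85 p [0.5789 0.1112 0.2106] rpy [-1.8000e+02  9.0000e-02 -1.5944e+02] F [ 0.2 -0.5  0.8]
now-axes [0.0006 0.0004 0.0031] rotvec [-0.0001  0.0016 -0.0007] after-turn axes [0.0006 0.0004 0.0031]
```

Call:
send_rows(xyz=[[0.0005, 0, 0.003], [0, 0, 0], [0, 0, 0], [0, 0, 0], [0, 0, 0], [0, 0, 0]], rotation=[[0, 0, 0], [0, 0, 0], [0, 0, 0], [0, 0, 0], [0, 0, 0], [0, 0, 0]], jaw=[0.41, 0.41, 0.0, 0.0, 0.0, 0.0], newtons=15)

```text
time_s: 5.45
tool_pos: [0.5779, 0.1115, 0.2069]
tool_rot: [180.0, 0.0, -159.4]
force: [-0.3, 2.1, 0.6]
grip_width: 0.0238
grasp_force: 15.0
```

Call:
send_rows(xyz=[[0, 0, -0.01], [0, 0, -0.03], [0, 0, -0.04], [0, 0, -0.04], [0.0198, -0.0449, 0], [0.0198, -0.0449, 0], [0.0198, -0.0449, 0], [0.0198, -0.0449, 0], [0.0198, -0.0449, 0], [0.0198, -0.0449, 0], [0, 0, 0], [0, 0, 0], [0, 0, 0]], rotation=[[0, 0, 0], [0, 0, 0], [0, 0, 0], [0, 0, 0], [0, 0, 0], [0, 0, 0], [0, 0, 0], [0, 0, 0], [0, 0, 0], [0, 0, 0], [0, 0, 0], [0, 0, 0], [0, 0, 0]], jaw=[0, 0, 0, 0, 0, 0, 0, 0, 0, 0, 0, 0, 0])

```text
time_s: 6.75
tool_pos: [0.5616, -0.182, 0.327]
tool_rot: [180.0, 0.0, -159.4]
force: [0.9, 1.1, -0.6]
grip_width: 0.0236
grasp_force: 15.0
```

```bash
python3 - <<'E'
from h import *
go(.5615,-.1822,.28,200.6)
c=env.read_camera("wrist"); np.savez("w4.npz",**c); cv2.imwrite("pics/w4.png",cv2.resize(c["image"][100:340,160:440],None,fx=2.5,fy=2.5,interpolation=cv2.INTER_CUBIC))
for h in(0,.007,.015): print(proj(c,(.562,-.1825,.0525+h)))
E
```

```text
t 6.75 p [ 0.5616 -0.182   0.327 ] rpy [ 1.7996e+02  3.0000e-02 -1.5937e+02] F [ 0.9  1.1 -0.6]
now-axes [ 0.0002 -0.0002  0.047 ] rotvec [0.0007 0.0006 0.0005] after-turn axes [ 0.0002 -0.0002  0.047 ]
[281.65947645 208.95916783]
[281.65634457 211.51982227]
[281.65255782 214.61591729]
```

View pics/w4.png

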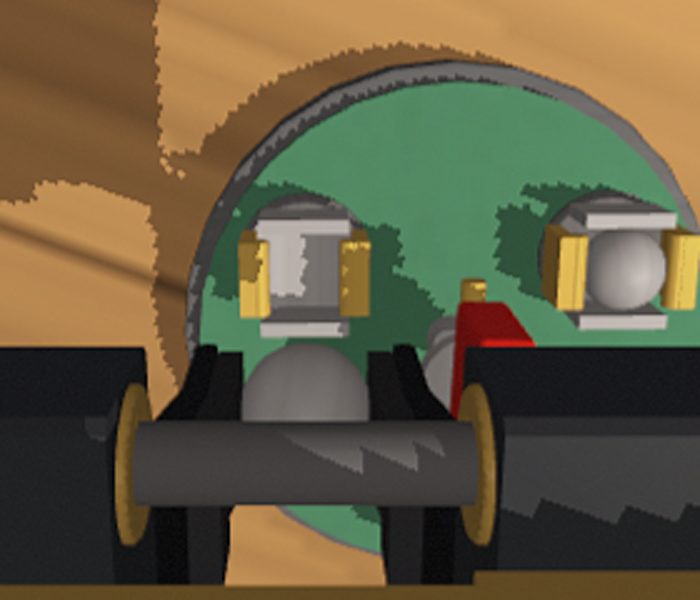

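P2's jaws are centred at px (282,209.6), which matches the predicted (281.7,209), and the ball is held. P2's walls look the same size as pocket C's, so its h is near 0.

Call:
send_rows(xyz=[[0, 0, 0.02], [0, 0, 0.03], [0, 0, 0.015], [0, 0, 0.008], [0, 0, 0.003], [0, 0, 0], [0, 0, 0]], rotation=[[0, 0, 0], [0, 0, 0], [0, 0, 0], [0, 0, 0], [0, 0, 0], [0, 0, 0], [0, 0, 0]], jaw=[0, 0, 0, 0, 0, 0, 0])

```text
time_s: 7.5
tool_pos: [0.5619, -0.1832, 0.2519]
tool_rot: [-179.9, 0.1, -159.4]
force: [0.5, 0.6, -0.2]
grip_width: 0.0236
grasp_force: 15.0
```

```bash
python3 - <<'E'
from h import *
go(.5617,-.1823,.236,200.6)
E
```

```text
t 7.5 p [ 0.5619 -0.1832  0.2519] rpy [-1.7994e+02  1.0000e-01 -1.5944e+02] F [ 0.5  0.6 -0.2]
now-axes [-0.0001  0.0009  0.0159] rotvec [-0.001   0.0017 -0.0006] after-turn axes [-0.0001  0.0009  0.0159]
```

Call:
send_rows(xyz=[[0, 0.0007, 0.002], [0, 0, 0.002], [0, 0, 0.002], [0, 0, 0.002], [0, 0, 0.001], [0, 0, 0]], rotation=[[0, 0, 0], [0, 0, 0], [0, 0, 0], [0, 0, 0], [0, 0, 0], [0, 0, 0]], jaw=[0, 0, 0, 0, 0, 0])

```text
time_s: 8.1
tool_pos: [0.561, -0.1824, 0.2415]
tool_rot: [180.0, -0.0, -159.4]
force: [-0.8, -0.9, -0.1]
grip_width: 0.0236
grasp_force: 15.0
```

Call:
send_rows(xyz=[[0, 0, 0.0015], [0, 0, 0.001], [0, 0, 0.001], [0, 0, 0]], rotation=[[0, 0, 0], [0, 0, 0], [0, 0, 0], [0, 0, 0]], jaw=[0, 0, 0, 0])

```text
time_s: 8.5
tool_pos: [0.5613, -0.1824, 0.2395]
tool_rot: [180.0, 0.0, -159.4]
force: [-1.9, 1.2, 6.5]
grip_width: 0.0235
grasp_force: 17.1
```

Call:
send_rows(xyz=[[0, 0, -0.001], [0, 0, 0], [0, 0, 0], [0, 0, -0.005], [0, 0, -0.02], [0, 0, -0.02], [0, 0, 0], [0, 0, 0], [0, 0, 0]], rotation=[[0, 0, 0], [0, 0, 0], [0, 0, 0], [0, 0, 0], [0, 0, 0], [0, 0, 0], [0, 0, 0], [0, 0, 0], [0, 0, 0]], jaw=[0, 0.41, 0.41, 0.41, 0.41, 0.41, 0.0, 0.0, 0.0])

```text
time_s: 9.4
tool_pos: [0.5607, -0.1822, 0.2832]
tool_rot: [179.9, -0.1, -159.4]
force: [-0.1, 0.2, 0.1]
grip_width: 0.0195
grasp_force: 0.0
```

```bash
python3 - <<'E'
from h import *
go(.5617,-.1825,.26,200.6); print(env.get_obs()["grip_width"])
c=env.read_camera("wrist"); np.savez("w5.npz",**c); cv2.imwrite("pics/w5.png",cv2.resize(c["image"][100:340,160:440],None,fx=2.5,fy=2.5,interpolation=cv2.INTER_CUBIC))
for z in(.0575,.062): print(2.5*(proj(c,(.5617,-.1825,z))-[160,100]))
E
```

```text
t 9.4 p [ 0.5607 -0.1822  0.2832] rpy [ 1.7994e+02 -8.0000e-02 -1.5944e+02] F [-0.1  0.2  0.1]
now-axes [-0.0009 -0.0006  0.0232] rotvec [ 0.001  -0.0014 -0.0007] after-turn axes [-0.0008 -0.0006  0.0232]
0.019544497221989737
[303.77420931 329.47909646]
[303.76725196 335.58076351]
```

View pics/w5.png

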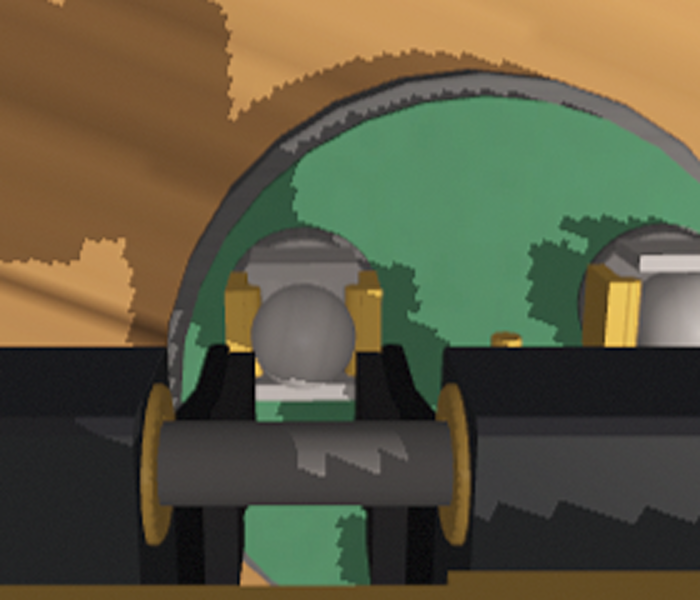

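The ball hangs on P2's jaws at crop (303.5,334), as predicted (303.8,335.6). Next: shut the fingers and come down onto its top, expecting contact near TCP z 0.2565.

Call:
send_rows(xyz=[[-0.001, -0.0005, 0], [0, 0, 0], [0, 0, 0.005], [0, 0, 0.008], [0, 0, 0.006], [0, 0, 0.002], [0, 0, 0], [0, 0, 0]], rotation=[[0, 0, 0], [0, 0, 0], [0, 0, 0], [0, 0, 0], [0, 0, 0], [0, 0, 0], [0, 0, 0], [0, 0, 0]], jaw=[0, 0, 0, 0, 0, 0, 0, 0])

```text
time_s: 10.25
tool_pos: [0.5623, -0.1826, 0.2633]
tool_rot: [-180.0, 0.0, -159.4]
force: [-0.0, 0.5, 0.5]
grip_width: 0.0006
grasp_force: 0.0
```

Call:
send_rows(xyz=[[0, 0, 0.001], [0, 0, 0.001], [0, 0, 0.001], [0, 0, 0.001], [0, 0, 0]], rotation=[[0, 0, 0], [0, 0, 0], [0, 0, 0], [0, 0, 0], [0, 0, 0]], jaw=[0, 0, 0, 0, 0])

```text
time_s: 10.75
tool_pos: [0.5622, -0.1825, 0.2591]
tool_rot: [180.0, -0.0, -159.4]
force: [0.2, 0.5, 0.7]
grip_width: 0.0006
grasp_force: 0.0
```

Call:
send_rows(xyz=[[0, 0, 0.001], [0, 0, 0.001], [0, 0, 0.001], [0, 0, 0.001]], rotation=[[0, 0, 0], [0, 0, 0], [0, 0, 0], [0, 0, 0]], jaw=[0, 0, 0, 0])

```text
time_s: 11.15
tool_pos: [0.5626, -0.1825, 0.256]
tool_rot: [-180.0, 0.1, -159.4]
force: [-0.9, 1.7, 5.9]
grip_width: 0.0001
grasp_force: 3.5
```

Call:
send_rows(xyz=[[0, 0, 0.001], [0, 0, 0.001], [0, 0, 0.001]], rotation=[[0, 0, 0], [0, 0, 0], [0, 0, 0]], jaw=[0, 0, 0])

```text
time_s: 11.45
tool_pos: [0.5633, -0.1826, 0.2543]
tool_rot: [-179.9, 0.2, -159.4]
force: [-0.8, 0.7, 10.2]
grip_width: 0.0003
grasp_force: 5.1
```

Call:
send_rows(xyz=[[0, 0, 0.001], [0, 0, 0.001], [0, 0, 0.001], [0, 0, 0.001]], rotation=[[0, 0, 0], [0, 0, 0], [0, 0, 0], [0, 0, 0]], jaw=[0, 0, 0, 0])

```text
time_s: 11.85
tool_pos: [0.5634, -0.1826, 0.2503]
tool_rot: [-179.9, 0.2, -159.4]
force: [-0.6, 1.0, 8.6]
grip_width: 0.0003
grasp_force: 3.9
```

Call:
send_rows(xyz=[[0, 0, 0.001], [0, 0, 0.001], [0, 0, 0.001]], rotation=[[0, 0, 0], [0, 0, 0], [0, 0, 0]], jaw=[0, 0, 0])

```text
time_s: 12.15
tool_pos: [0.563, -0.1826, 0.2465]
tool_rot: [-179.9, 0.1, -159.4]
force: [-0.1, 0.5, 3.1]
grip_width: 0.0006
grasp_force: 2.0
```

Call:
send_rows(xyz=[[0, 0, 0.001], [0, 0, 0.0005]], rotation=[[0, 0, 0], [0, 0, 0]], jaw=[0, 0])

```text
time_s: 12.35
tool_pos: [0.5629, -0.1827, 0.245]
tool_rot: [-179.9, 0.1, -159.4]
force: [-0.9, 0.6, 10.0]
grip_width: 0.0004
grasp_force: 4.9
```

Call:
send_rows(xyz=[[0, 0, 0.001], [0, 0, 0]], rotation=[[0, 0, 0], [0, 0, 0]], jaw=[0, 0])

```text
time_s: 12.55
tool_pos: [0.563, -0.1828, 0.2449]
tool_rot: [-179.9, 0.1, -159.4]
force: [-2.3, 1.4, 12.4]
grip_width: 0.0004
grasp_force: 6.2
```

Call:
send_rows(xyz=[[0, 0, 0.001], [0, 0, 0.001], [0, 0, 0]], rotation=[[0, 0, 0], [0, 0, 0], [0, 0, 0]], jaw=[0, 0, 0])

```text
time_s: 12.85
tool_pos: [0.5635, -0.1832, 0.2446]
tool_rot: [-179.9, 0.2, -159.5]
force: [-3.0, 1.9, 20.2]
grip_width: 0.0001
grasp_force: 10.0
```

The ball is stopped dead at TCP z 0.2446 under 20 N, so it is on its seat. Retreating and going to the second ball.

Call:
send_rows(xyz=[[0, 0, -0.003], [0, 0, -0.005], [0, 0, -0.03], [0, 0, -0.045], [0, 0, 0], [0, 0, 0]], rotation=[[0, 0, 0], [0, 0, 0], [0, 0, 0], [0, 0, 0], [0, 0, 0], [0, 0, 0]], jaw=[0, 0, 0, 0, 0.41, 0.41])

```text
time_s: 13.45
tool_pos: [0.5623, -0.1826, 0.3244]
tool_rot: [-180.0, 0.1, -159.4]
force: [-0.3, 0.3, -0.7]
grip_width: 0.0096
grasp_force: 0.0
```

```bash
python3 - <<'E'
from h import *
go(.5628,.2207,.29,200.6)
c=env.read_camera("wrist"); np.savez("w6.npz",**c); cv2.imwrite("pics/w6.png",cv2.resize(c["image"][100:340,160:440],None,fx=2.5,fy=2.5,interpolation=cv2.INTER_CUBIC))
for z in (.050,.061): print(2.5*(proj(c,(.5617,-.1825,z))-[160,100]))
E
```

```text
t 13.45 p [ 0.5623 -0.1826  0.3244] rpy [-1.7996e+02  7.0000e-02 -1.5944e+02] F [-0.3  0.3 -0.7]
now-axes [-0.142   0.3775  0.0344] rotvec [-0.0006  0.0013 -0.0007] after-turn axes [-0.1424  0.3774  0.0344]
[308.64444492 269.52267766]
[308.7705438  279.65405031]
```

View pics/w6.png

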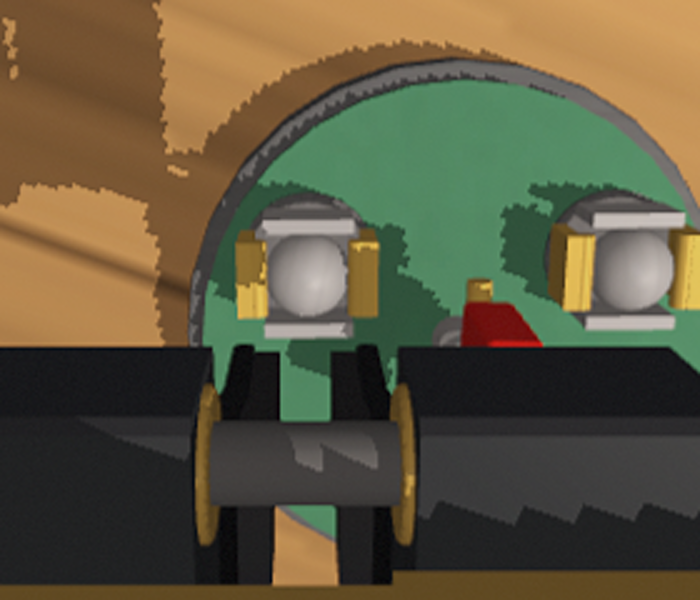

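P2's ball sits inside the jaws at crop (308,275), at the same depth as pocket C's ball. On to ball 2.

Call:
send_rows(xyz=[[-0.0158, 0.042, 0], [-0.0158, 0.042, 0], [-0.0158, 0.042, 0], [-0.0158, 0.042, 0], [-0.0158, 0.042, 0], [-0.0158, 0.042, 0.01], [-0.0158, 0.042, 0.01], [-0.0158, 0.042, 0.01], [-0.0158, 0.042, 0.01], [0, 0, 0], [0, 0, 0], [0, 0, 0]], rotation=[[0, 0, 0], [0, 0, 0], [0, 0, 0], [0, 0, 0], [0, 0, 0], [0, 0, 0], [0, 0, 0], [0, 0, 0], [0, 0, 0], [0, 0, 0], [0, 0, 0], [0, 0, 0]], jaw=[0.41, 0.41, 0.41, 0.41, 0.41, 0.41, 0.41, 0.41, 0.41, 0.41, 0.41, 0.41])

```text
time_s: 14.7
tool_pos: [0.5626, 0.2197, 0.2826]
tool_rot: [-179.9, -0.1, -159.5]
force: [0.2, 0.8, -0.7]
grip_width: 0.0357
grasp_force: 0.0
```

```bash
python3 - <<'E'
from h import *
c=env.read_camera("wrist")
hsv=cv2.cvtColor(c["image"],cv2.COLOR_BGR2HSV); u,v=proj(c,(.5628,.2207,.029)).astype(int); print(u,v)
r=np.zeros(hsv.shape[:2],bool); r[v-30:v+30,u-30:u+30]=1
for z in blobs(r&(hsv[...,1]<60)&(hsv[...,2]>60),60): print(z,bp(c,*z[1],.029))
go(.5628,.2207,.2075,200.6); print(env.get_obs()["grip_width"])
E
```

```text
284 218
(np.int32(1009), array([283.97026759, 218.63528246])) [0.5630473  0.22030533 0.029     ]
t 14.75 p [0.5629 0.2193 0.2831] rpy [-1.7994e+02 -8.0000e-02 -1.5959e+02] F [-0.3 -0.4  0.4]
now-axes [-0.0005  0.0014  0.0756] rotvec [-0.0011 -0.0013 -0.0034] after-turn axes [-0.0004  0.0014  0.0756]
0.03579238895140174
```

Call:
send_rows(xyz=[[-0.0004, 0.001, 0.01], [0, 0, 0.02], [0, 0, 0.02], [0, 0, 0.012], [0, 0, 0.008], [0, 0, 0.004], [0, 0, 0], [0, 0, 0]], rotation=[[0, 0, -0.003], [0, 0, 0], [0, 0, 0], [0, 0, 0], [0, 0, 0], [0, 0, 0], [0, 0, 0], [0, 0, 0]], jaw=[0.41, 0.41, 0.41, 0.41, 0.41, 0.41, 0.41, 0.41])

```text
time_s: 15.55
tool_pos: [0.5631, 0.2225, 0.2105]
tool_rot: [180.0, 0.1, -159.3]
force: [-0.7, 0.0, 0.7]
grip_width: 0.0356
grasp_force: 0.0
```

Call:
send_rows(xyz=[[0.0005, -0.001, 0.0025], [0, 0, 0], [0, 0, 0], [0, 0, 0], [0, 0, 0], [0, 0, 0], [0, 0, 0]], rotation=[[0, 0, 0], [0, 0, 0], [0, 0, 0], [0, 0, 0], [0, 0, 0], [0, 0, 0], [0, 0, 0]], jaw=[0.41, 0.41, 0.41, 0, 0, 0, 0])

```text
time_s: 16.25
tool_pos: [0.5627, 0.2212, 0.2074]
tool_rot: [-180.0, 0.0, -159.3]
force: [-0.1, -0.8, 1.5]
grip_width: 0.0241
grasp_force: 15.0
```

Call:
send_rows(xyz=[[0, 0, -0.01], [0, 0, -0.03], [0, 0, -0.04], [0, 0, -0.04], [0.0086, -0.0471, 0], [0.0086, -0.0471, 0], [0.0086, -0.0471, 0], [0.0086, -0.0471, 0], [0.0086, -0.0471, 0], [0.0086, -0.0471, 0], [0.0086, -0.0471, 0], [0, 0, 0], [0, 0, 0], [0, 0, 0]], rotation=[[0, 0, 0], [0, 0, 0], [0, 0, 0], [0, 0, 0], [0, 0, 0], [0, 0, 0], [0, 0, 0], [0, 0, 0], [0, 0, 0], [0, 0, 0], [0, 0, 0], [0, 0, 0], [0, 0, 0], [0, 0, 0]], jaw=[0, 0, 0, 0, 0, 0, 0, 0, 0, 0, 0, 0, 0, 0])

```text
time_s: 17.65
tool_pos: [0.623, -0.1068, 0.3274]
tool_rot: [179.9, 0.0, -159.2]
force: [0.3, 0.4, -1.4]
grip_width: 0.0236
grasp_force: 15.0
```

```bash
python3 - <<'E'
from h import *
go(.6223,-.1088,.252,200.6)
c=env.read_camera("wrist"); np.savez("w7.npz",**c); cv2.imwrite("pics/w7.png",cv2.resize(c["image"][120:340,160:440],None,fx=2.5,fy=2.5,interpolation=cv2.INTER_CUBIC))
for h in(0,.007,.015): print(h,2.5*(proj(c,(.6223,-.1088,.0525+h))-[160,120]),2.5*(proj(c,(.562,-.1825,.0525+.0036))-[160,120]))
E
```

```text
t 17.65 p [ 0.623  -0.1068  0.3274] rpy [ 1.7992e+02  3.0000e-02 -1.5917e+02] F [ 0.3  0.4 -1.4]
now-axes [ 0.0015 -0.0017  0.0754] rotvec [0.0013 0.0005 0.004 ] after-turn axes [ 0.0014 -0.0016  0.0754]
0 [300.12715649 216.82076975] [122.50108365 -77.6167385 ]
0.007 [300.03040896 223.07500952] [122.50108365 -77.6167385 ]
0.015 [299.91343228 230.63696179] [122.50108365 -77.6167385 ]
```

View pics/w7.png

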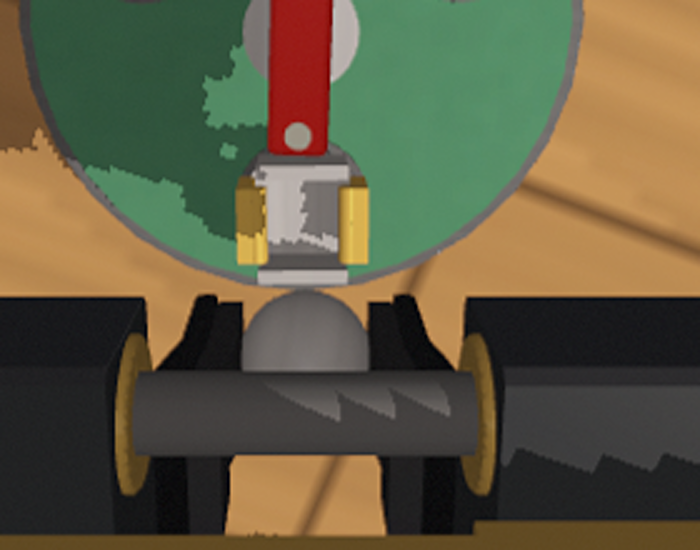

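P1's jaws are centred at crop (303,221), against a predicted (300,~220), so I'll shift +0.7 mm in tool y. The ball is held.

Call:
send_rows(xyz=[[0.0015, -0.001, 0.02], [0, 0, 0.03], [0, 0, 0.015], [0, 0, 0.008], [0, 0, 0.003], [0, 0, 0], [0, 0, 0]], rotation=[[0, 0, 0], [0, 0, 0], [0, 0, 0], [0, 0, 0], [0, 0, 0], [0, 0, 0], [0, 0, 0]], jaw=[0, 0, 0, 0, 0, 0, 0])

```text
time_s: 18.4
tool_pos: [0.6225, -0.1098, 0.2525]
tool_rot: [-180.0, 0.1, -159.3]
force: [1.6, -0.3, 0.7]
grip_width: 0.0241
grasp_force: 15.0
```

```bash
python3 - <<'E'
from h import *
go(.62205,-.1081,.236,200.7)
E
```

```text
t 18.4 p [ 0.6225 -0.1098  0.2525] rpy [-1.7995e+02  1.1000e-01 -1.5926e+02] F [ 1.6 -0.3  0.7]
now-axes [-0.0002  0.0018  0.0165] rotvec [-0.0008  0.0019  0.0007] after-turn axes [-0.0002  0.0018  0.0165]
```

Call:
send_rows(xyz=[[0, 0.0012, 0.002], [0, 0, 0.002], [0, 0, 0.002], [0, 0, 0.001], [0, 0, 0]], rotation=[[0, 0, 0], [0, 0, 0], [0, 0, 0], [0, 0, 0], [0, 0, 0]], jaw=[0, 0, 0, 0, 0])

```text
time_s: 18.9
tool_pos: [0.6215, -0.1084, 0.2443]
tool_rot: [180.0, 0.0, -159.3]
force: [-0.7, 2.2, 0.2]
grip_width: 0.0237
grasp_force: 15.0
```

Call:
send_rows(xyz=[[0, 0, 0.001], [0, 0, 0.001], [0, 0, 0.001], [0, 0, 0]], rotation=[[0, 0, 0], [0, 0, 0], [0, 0, 0], [0, 0, 0]], jaw=[0, 0, 0, 0])

```text
time_s: 19.3
tool_pos: [0.6217, -0.1084, 0.2433]
tool_rot: [180.0, 0.1, -159.3]
force: [-4.4, 2.0, 11.0]
grip_width: 0.0237
grasp_force: 16.8
```

Call:
send_rows(xyz=[[0, 0, -0.002], [0, 0, 0], [0, 0, 0], [0, 0, 0], [0, 0, -0.005], [0, 0, -0.02], [0, 0, -0.02], [0, 0, 0], [0, 0, 0]], rotation=[[0, 0, 0], [0, 0, 0], [0, 0, 0], [0, 0, 0], [0, 0, 0], [0, 0, 0], [0, 0, 0], [0, 0, 0], [0, 0, 0]], jaw=[0, 0, 0.41, 0.41, 0.41, 0.41, 0.41, 0.0, 0.0])

```text
time_s: 20.2
tool_pos: [0.6215, -0.109, 0.2882]
tool_rot: [-180.0, 0.0, -159.3]
force: [-0.1, 1.5, -0.1]
grip_width: 0.0264
grasp_force: 0.0
```

```bash
python3 - <<'E'
from h import *
go(.62205,-.1081,.266,200.7)
c=env.read_camera("wrist"); np.savez("w8.npz",**c); cv2.imwrite("pics/w8.png",cv2.resize(c["image"][120:340,160:440],None,fx=2.5,fy=2.5,interpolation=cv2.INTER_CUBIC))
for z in(.0575,.066): print(2.5*(proj(c,(.6220,-.1081,z))-[160,120]))
E
```

```text
t 20.2 p [ 0.6215 -0.109   0.2882] rpy [-1.7998e+02  3.0000e-02 -1.5929e+02] F [-0.1  1.5 -0.1]
now-axes [-0.0008  0.0006  0.0222] rotvec [-0.0004  0.0005  0.0003] after-turn axes [-0.0009  0.0006  0.0222]
[310.10179207 271.28238185]
[310.28198655 282.50418816]
```

View pics/w8.png

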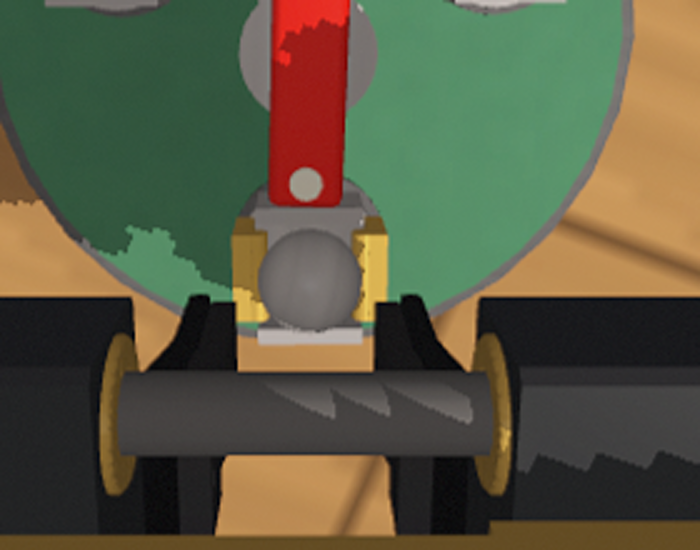

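The ball hangs in P1 at crop (310,280), as predicted (310,~281). Fingers shut, then press.

Call:
send_rows(xyz=[[-0.0006, 0.0004, 0], [0, 0, 0], [0, 0, 0], [0, 0, 0.006], [0, 0, 0.008], [0, 0, 0.004], [0, 0, 0.002], [0, 0, 0], [0, 0, 0]], rotation=[[0, 0, 0], [0, 0, 0], [0, 0, 0], [0, 0, 0], [0, 0, 0], [0, 0, 0], [0, 0, 0], [0, 0, 0], [0, 0, 0]], jaw=[0, 0, 0, 0, 0, 0, 0, 0, 0])

```text
time_s: 21.15
tool_pos: [0.622, -0.1082, 0.2684]
tool_rot: [-180.0, 0.0, -159.3]
force: [0.0, -0.0, 0.3]
grip_width: 0.0007
grasp_force: 0.0
```

Call:
send_rows(xyz=[[0, 0, 0.001], [0, 0, 0.001], [0, 0, 0.001], [0, 0, 0.001], [0, 0, 0.001], [0, 0, 0.001]], rotation=[[0, 0, 0], [0, 0, 0], [0, 0, 0], [0, 0, 0], [0, 0, 0], [0, 0, 0]], jaw=[0, 0, 0, 0, 0, 0])

```text
time_s: 21.75
tool_pos: [0.6219, -0.1081, 0.2622]
tool_rot: [180.0, 0.0, -159.3]
force: [0.7, 0.3, -0.5]
grip_width: 0.0003
grasp_force: 0.0
```

Call:
send_rows(xyz=[[0, 0, 0.001], [0, 0, 0.001], [0, 0, 0.001], [0, 0, 0.001]], rotation=[[0, 0, 0], [0, 0, 0], [0, 0, 0], [0, 0, 0]], jaw=[0, 0, 0, 0])

```text
time_s: 22.15
tool_pos: [0.6225, -0.108, 0.2596]
tool_rot: [-180.0, 0.1, -159.3]
force: [-1.4, 1.2, 7.6]
grip_width: 0.0003
grasp_force: 3.8
```

Call:
send_rows(xyz=[[0, 0, 0.001], [0, 0, 0.001], [0, 0, 0.001], [0, 0, 0.001]], rotation=[[0, 0, 0], [0, 0, 0], [0, 0, 0], [0, 0, 0]], jaw=[0, 0, 0, 0])

```text
time_s: 22.55
tool_pos: [0.6231, -0.1081, 0.2569]
tool_rot: [-179.9, 0.3, -159.3]
force: [-0.6, 0.5, 10.0]
grip_width: 0.0004
grasp_force: 4.9
```

Call:
send_rows(xyz=[[0, 0, 0.001], [0, 0, 0.001], [0, 0, 0.001], [0, 0, 0.001]], rotation=[[0, 0, 0], [0, 0, 0], [0, 0, 0], [0, 0, 0]], jaw=[0, 0, 0, 0])

```text
time_s: 22.95
tool_pos: [0.623, -0.1081, 0.2522]
tool_rot: [-179.9, 0.2, -159.3]
force: [-0.1, 0.9, 5.3]
grip_width: 0.0
grasp_force: 3.0
```

Call:
send_rows(xyz=[[0, 0, 0.001], [0, 0, 0.001], [0, 0, 0.0005]], rotation=[[0, 0, 0], [0, 0, 0], [0, 0, 0]], jaw=[0, 0, 0])

```text
time_s: 23.25
tool_pos: [0.6226, -0.1081, 0.2489]
tool_rot: [-180.0, 0.1, -159.3]
force: [-0.6, 0.4, 8.5]
grip_width: 0.0008
grasp_force: 4.1
```

Call:
send_rows(xyz=[[0, 0, 0.001], [0, 0, 0.0005], [0, 0, 0]], rotation=[[0, 0, 0], [0, 0, 0], [0, 0, 0]], jaw=[0, 0, 0])

```text
time_s: 23.55
tool_pos: [0.6227, -0.1082, 0.2487]
tool_rot: [-179.9, 0.2, -159.3]
force: [-1.8, -0.1, 13.2]
grip_width: 0.0007
grasp_force: 6.2
```

Call:
send_rows(xyz=[[0, 0, 0.001], [0, 0, 0]], rotation=[[0, 0, 0], [0, 0, 0]], jaw=[0, 0])

```text
time_s: 23.75
tool_pos: [0.6228, -0.1083, 0.2486]
tool_rot: [-179.9, 0.2, -159.3]
force: [-3.1, 0.8, 15.8]
grip_width: 0.0002
grasp_force: 8.1
```

Call:
send_rows(xyz=[[0, 0, 0.001], [0, 0, 0], [0, 0, -0.004], [0, 0, -0.006], [0, 0, -0.03], [0, 0, -0.04], [0.0278, 0, 0], [0.0278, 0, 0], [0, 0, 0], [0, 0, 0], [0, 0, 0]], rotation=[[0, 0, 0], [0, 0, 0], [0, 0, 0], [0, 0, 0], [0, 0, 0], [0, 0, 0], [0, 0, 0.04], [0, 0, 0], [0, 0, 0], [0, 0, 0], [0, 0, 0]], jaw=[0, 0, 0, 0, 0, 0, 0.41, 0.41, 0.41, 0.41, 0.41])

```text
time_s: 24.85
tool_pos: [0.57, -0.1261, 0.3239]
tool_rot: [180.0, -0.0, -161.5]
force: [0.5, 0.7, 0.0]
grip_width: 0.0313
grasp_force: 0.0
```

```bash
python3 - <<'E'
from h import *
go(.5709,-.1282,.26,198.5); print(env.get_obs()["grip_width"])
c=env.read_camera("wrist"); np.savez("w9.npz",**c)
H,S,V=cv2.split(cv2.cvtColor(c["image"],cv2.COLOR_BGR2HSV))
m=((H<6)|(H>174))&(S>150)&(V>70); m[255:]=0; m[:120]=0
n,l,st,_=cv2.connectedComponentsWithStats(m.astype(np.uint8)); i=1+np.argmax(st[1:,4]); print(st[i])
A=[(np.where(l[r]==i)[0].mean(),r) for r in range(st[i,1]+14,st[i,1]+st[i,3]-4)]
P=np.array([bp(c,*a,.108)[:2] for a in A]); k=np.polyfit(P[:,0],P[:,1],1); print("bar ang",np.degrees(np.arctan(k[0])),"y at x=.5709",np.polyval(k,.5709))
s=(S<60)&(V>60)
for n,X in dict(P2=(.562,-.1825,.050),C=(.5283,-.0934,.0465)).items():
    u,v=proj(c,X); print(n,u,v)
E
```

```text
t 24.85 p [ 0.57   -0.1261  0.3239] rpy [ 179.98   -0.   -161.51] F [0.5 0.7 0. ]
now-axes [-0.0001 -0.0023  0.0639] rotvec [ 0.0004 -0.0001 -0.0002] after-turn axes [-0.0001 -0.0023  0.0639]
0.03128585307951713
[ 267  182   24   73 1676]
bar ang 19.029404426403442 y at x=.5709 -0.12815943950817837
P2 211.70381131302707 174.8530050458343
C 343.67867240265923 168.95845703396768
```

Call:
send_rows(xyz=[[0, -0.0023, 0.01], [0, 0, 0.02], [0, 0, 0.02], [0, 0, 0.01], [0, 0, 0.004], [0, 0, 0], [0, 0, 0], [0, 0, 0], [0, 0, 0], [0, 0, 0], [0, 0, 0]], rotation=[[0, 0, 0.008], [0, 0, 0], [0, 0, 0], [0, 0, 0], [0, 0, 0], [0, 0, 0], [0, 0, 0], [0, 0, 0], [0, 0, 0], [0, 0, 0], [0, 0, 0]], jaw=[0.41, 0.41, 0.41, 0.41, 0.41, 0.41, 0.41, 0, 0, 0, 0], newtons=35)

```text
time_s: 26.0
tool_pos: [0.5703, -0.128, 0.2607]
tool_rot: [179.9, 0.0, -162.0]
force: [-2.9, 2.3, 1.6]
grip_width: 0.0138
grasp_force: 35.0
```

Call:
send_rows(xyz=[[0, 0, 0], [0, 0, 0], [0, 0, 0], [0, 0, 0], [0, 0, 0], [0, 0, 0], [0, 0, 0], [0, 0, 0], [0, 0, 0], [0, 0, 0]], rotation=[[0, 0, 0.11], [0, 0, 0.11], [0, 0, 0.11], [0, 0, 0.11], [0, 0, 0.11], [0, 0, 0.11], [0, 0, 0.11], [0, 0, 0.11], [0, 0, 0], [0, 0, 0]], jaw=[0, 0, 0, 0, 0, 0, 0, 0, 0, 0])

```text
time_s: 27.0
tool_pos: [0.5704, -0.1274, 0.2607]
tool_rot: [179.9, -0.1, 147.8]
force: [-1.2, 5.0, 4.0]
grip_width: 0.014
grasp_force: 35.0
```

Call:
send_rows(xyz=[[0, 0, 0], [0, 0, 0], [0, 0, 0], [0, 0, -0.02], [0, 0, -0.04], [0, 0, -0.04], [0, 0, 0], [0, 0, 0]], rotation=[[0, 0, 0], [0, 0, 0], [0, 0, 0], [0, 0, 0], [0, 0, 0], [0, 0, 0], [0, 0, 0], [0, 0, 0]], jaw=[0.41, 0.41, 0.41, 0.41, 0.41, 0.41, 0.41, 0.41])

```text
time_s: 27.8
tool_pos: [0.5704, -0.1296, 0.3612]
tool_rot: [179.9, 0.1, 147.5]
force: [-0.0, -0.4, -0.8]
grip_width: 0.0352
grasp_force: 0.0
```

```bash
python3 - <<'E'
from h import *
print(env.get_obs()["force"],env.get_obs()["grip_width"])
c=env.read_camera("wrist")
H,S,V=cv2.split(cv2.cvtColor(c["image"],cv2.COLOR_BGR2HSV))
m=((H<6)|(H>174))&(S>150)&(V>70); m[235:]=0
n,l,st,_=cv2.connectedComponentsWithStats(m.astype(np.uint8)); i=1+np.argmax(st[1:,4]); print(st[i])
A=[(np.where(l[r]==i)[0].mean(),r) for r in range(st[i,1]+12,st[i,1]+st[i,3]-4)]
P=np.array([bp(c,*a,.108)[:2] for a in A]); k=np.polyfit(P[:,0],P[:,1],1); a=np.degrees(np.arctan(k[0])); print("bar",a,"lock",np.radians(20.7-a))
# balls in the pockets: steel-coloured disc around predicted centres
for nm,X in dict(P1=(.622,-.1082,.0545),P2=(.562,-.1825,.050),C=(.5283,-.0934,.0465)).items():
    print(nm,np.round(proj(c,X),1))
g=cv2.medianBlur(cv2.cvtColor(c["image"],cv2.COLOR_BGR2GRAY),3)
print(np.round(cv2.HoughCircles(g,cv2.HOUGH_GRADIENT,1,25,param1=80,param2=13,minRadius=13,maxRadius=22),1))
E
```

```text
[-0.02300159 -0.42024069 -0.80264846] 0.035178444542196714
[ 275  170   20   65 1274]
bar -32.27941434445448 lock 0.924665216089044
P1 [336.2 233.8]
P2 [224.4 220.1]
C [292.  128.3]
[[[227.5 216.5  21.4]
  [292.5 135.5  21.4]
  [200.5 244.5  20.2]
  [284.5 201.5  19. ]
  [337.5 239.5  18.1]
  [490.5  52.5  18.1]]]
```

The bar reads 0.925 rad, the robot is clear, and both balls stopped firmly on their seats. Handing in.

```bash
python3 -c "
from cell import env
print(env.sign_off())"
```

```text
the job is handed in; nothing more can be done
None
```

I handed the job in at about 28 s: both steel balls stopped firmly on their pocket seats with no force reading over about 20 N, and the red bar reads about 0.92 rad, past its detent, with the gripper clear; the sign-off gave no verdict.

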